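# Shut the battery cover and raise the tower light

## Robot

A 7-joint arm with a two-finger parallel gripper is mounted at the origin on the work surface. World frame = base frame: x ahead of the robot, y to its left, z up, the work surface at z = 0. Lengths are in m, angles in rad, forces in N, time in s.
With the tool pointing down it reaches from about 0.35 to 0.9 m from the base axis. Payload 7.2 kg.
Tool frame: the origin (TCP) lies between the finger pads; the fingertips stand 17 mm ahead of it and the grasp point (between the pads) lies 2 mm behind it; x points along the fingers, z is the direction in which the jaws open and shut, and the axes are right-handed (so a half turn about x gives the same grasp; the last joint's range is limited). The gripper opens to 88 mm and grips with 3 to 60 N. Pads are 20 mm wide; open, the fingers measure 115 mm over their backs; the gripper's body (75 mm by 178 mm) begins 61 mm behind the grasp point.
Start: joints at [1.063, 0.411, -0.013, 1.596, 0.006, 1.134, -0.082], TCP at [0.266, -0.566, 0.24] pointing down, gripper open.
Joint ranges: [-2.95, 2.95], [-0.29, 1.99], [-1.47, 1.44], [0.14, 2.54], [-1.03, 4.17], [0.13, 1.85], [-2.86, 2.86]. Speed limits (rad/s): [2.39, 2.39, 3.01, 3.01, 3.14, 3.14, 3.14].

## Interface

Orientations are given as a 3x3 rotation matrix whose columns are the frame's x, y, z axes.
In Python, from workcell import arm, effector, inverse_kinematics, eyes, order, status gives the robot as it stands. Calls block until the motion is done:
- arm.goto(position, orientation): joint-space move of the TCP to a pose.
- arm.line_to(position, attitude=None, rate=0.15): straight line of the TCP; attitude=None keeps the orientation; rate is the mean speed in m/s.
- arm.movej(angles): joint-space move.
- effector.gripper_to(opening, grip_force=None): opening from 0.0 (shut) to 1.0 (fully open); grip_force is the grip in N (None keeps the last); returns when the fingers have stopped.
- arm.hold(seconds).
- inverse_kinematics(position, orientation): joint angles nearest the present ones, or None.
- eyes.camera(name): name is "scene" or "top"; returns the picture (480x640x3 uint8, red, green, blue); there is no depth.
- eyes.camera_params(name): a dict with "fx", "fy", "cx", "cy" (pixels), "dist_coeffs" ([k1, k2, p1, p2, k3] as OpenCV has them; the pictures are not rectified), "rvec" (rotation vector, rad) and "tvec" (3), from world to camera coordinates, as OpenCV has them. Camera axes: x right, y down, z forward; pixel columns grow to the right and rows downward; lengths in m; the calibration is good to about 2 mm. A picture is of the moment at which its call begins. camera_params takes no time and is no camera call.
A pose or a line that the arm cannot do raises arm.PlanningError and nothing moves.
- order.close_job(): hands the job in, once; it reports no verdict.
Readings, each from a call of its own:
- status.read_time_s(): time.
- status.read_joint_pos(): joint angles.
- status.read_qvel(): joint speeds.
- status.read_joint_efforts(): joint torques, N m.
- status.read_eef_pos(): TCP position.
- status.read_tool_rot(): TCP orientation.
- status.read_wrist_force(): force on the tool from outside, world axes, zero at the start.
- status.read_wrist_torque(): the same for the moment, N m.
- status.read_gripper_width(): opening from 0.0 (shut) to 1.0 (fully open).
Only numpy, scipy, OpenCV 4.12 (cv2) and the standard library are available. Lean on these libraries where they do the work, as an engineer would, in place of code of your own. Each camera call takes 0.05 s, during which the arm holds its last target.

## Task

The battery cover of the yellow tower light on the bench has been left standing open: lower it gently until it lies fully shut, without letting it slam. Then pinch the handle on top of the light column so that its red button is squeezed in, and with the button kept in draw the column up past its first stop to the second, where it will go no farther. Finish while still holding the handle up there with the button squeezed, the cover shut, and the other things on the bench left where they are.

Things in the scene. Friction and masses are not known exactly. Their poses are not given: they have to be found in the camera images.
- light_base: Base of a portable tower light: yellow block 200 x 270 mm in plan, 120 mm high, with a black skirt (206 x 276 mm), fixed to the bench. Origin: centre of its underside. Its y axis runs from the battery bay (y -135 to -5 mm, under the cover) to the upright light column (x 0, y +70 mm). Yaw within 0.6 rad of the bench's.
- cover (a joint): Opening angle of the dark battery cover, rad: 0 fully shut on its stop, 1.4 fully open; starts at 0.7 to 1.2. The free edge swings up from the base's -y side, so the open cover's outer face looks up and towards the column; shut it by pushing on that face. Plate 196 mm along the hinge, 8 mm thick, 0.15 kg. The stiff hinge (0.14 N m) holds it wherever it is left.
- cover_hinge (a point): Middle of the cover's hinge line, which is level and parallel to the base's x axis, between bay and column; on the plate's underside, at 0, -8, 120.5 mm in the base frame.
- cover_edge (a point): Middle of the cover's free edge, on its outer (upper) face, 120 mm from the hinge and 8 mm above the underside.
- mast (a joint): How far the light column is drawn straight up, m: 0 stowed, first stop 0.055, second stop 0.11 (hard end stop). A spring pin locks it at 0 and at both stops unless the button is squeezed; with the button in it runs freely past the first stop, and sinks back (about 0.5 kg) unless held. Squeeze before pulling: a pull on the locked column jams the pin.
- handle (a point): Black grip bar on top of the column: 100 mm along the base's x axis, 30 mm wide (base y), 30 mm high. This point: its centre, 155 mm above the bench when stowed, 265 mm at the second stop. 15 mm of stem below it, then the column (42 mm diameter) or the base's top at 124 mm. It carries the button.
- button (a joint): How far the red button is squeezed in, m: 0 out, 0.005 fully in; the column is unlocked beyond about 0.0035. Takes about 3 N to start and 10 N to push fully in. Springs out when let go.
- button_face (a point): Middle of the outer face of the red button, 44 mm long (base x) and 20 mm high, centred in the +y side of the handle (base frame) and standing 6 mm proud of it: 36 mm across handle and button, 31 mm squeezed. Squeezed by pinching the middle of the handle across its 30 mm width.
- battery: Loose spare battery, grey block 75 x 60 x 75 mm with a red top, beside the base's bay. Origin: centre of underside. Leave alone.
- jar: Loose amber jar with steel cap, 68 mm diameter, 90 mm high, on the column's side of the base. Origin: centre of underside. Leave alone.
- tape: Loose orange roll of tape, 100 mm outside diameter, 48 mm high, lying flat. Origin: centre of underside. Leave alone.
- wrench: Loose steel wrench lying flat. Leave alone.
- screwdriver: Loose screwdriver lying flat. Leave alone.
- carton: Loose small cardboard carton, 100 x 140 x 70 mm. Origin: centre of underside. Leave alone.
- spray: Loose white spray can with red cap, 60 mm diameter, 170 mm high. Origin: centre of underside. Leave alone.

How it is judged:
By the outcome, as a careful person would: the job done as asked, in the order asked, and still so for the second after the job is handed in, while the arm keeps its last pose, push and grip.
It also fails if it takes over 48 s, if anything falls off the work surface, if the arm or the gripper's body presses on something with over 40 N, if the wrist force passes 120 N, or if a joint passes its speed limit or range.

## Working session

There is one attempt and no reset: what is moved stays moved. The work goes in short steps, each a Python script; the robot and the scene stay as the last script left them, time stands still between calls to the robot, and variables do not carry over. Pictures are saved under pics/ and viewed, and the job is handed in when it is done.

```bash
mkdir -p pics; ls
python3 - <<'E'
from workcell import arm, effector, inverse_kinematics, eyes, order, status
import cv2
for n in ("scene","top"):
    im=eyes.camera(n); cv2.imwrite(f"pics/{n}0.png",im[:,:,::-1]); print(n,eyes.camera_params(n))
print(status.read_time_s())
E
```

```text
pics
scene {'fx': 448.3974270847489, 'fy': 448.3974270847489, 'cx': 324.5762744171347, 'cy': 234.23629562950367, 'dist_coeffs': array([-0.05658541,  0.        ,  0.        ,  0.        ,  0.        ]), 'rvec': array([ 2.00939528,  1.46480552, -0.58190896]), 'tvec': array([-0.13313549, -0.32682125,  1.60999279])}
top {'fx': 456.43546038775, 'fy': 456.43546038775, 'cx': 310.83392588551965, 'cy': 238.06676478734826, 'dist_coeffs': array([-0.01294356,  0.        ,  0.        ,  0.        ,  0.        ]), 'rvec': array([ 2.13800767, -2.12776264,  0.21981164]), 'tvec': array([-0.0604902 ,  0.54325732,  1.27464361])}
0.1
```

View pics/scene0.png

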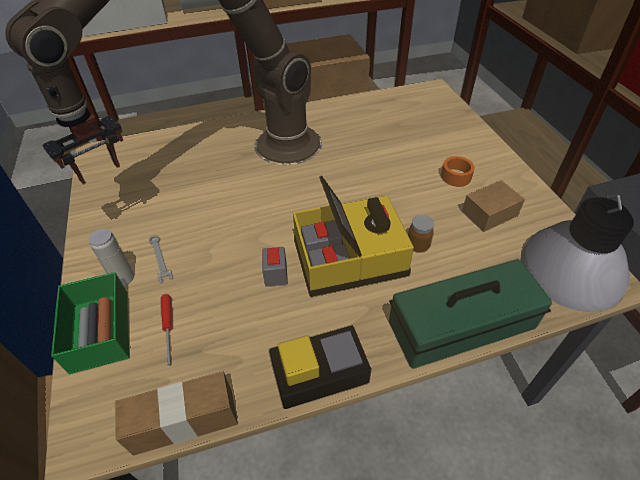

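View pics/top0.png

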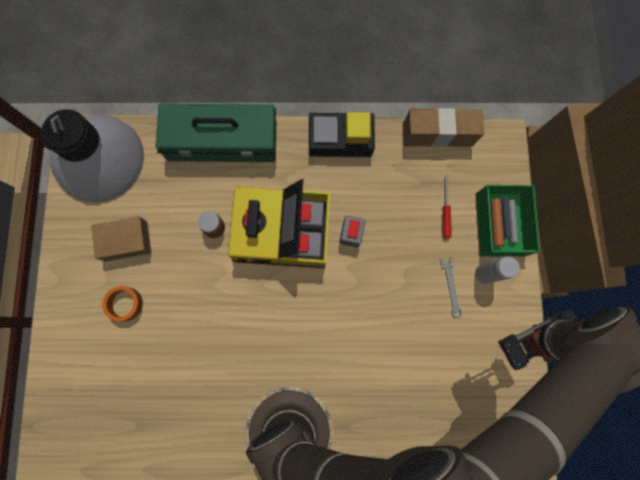

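Run:
```python
import cv2
a=cv2.imread("pics/top0.png")[165:285,180:380]; cv2.imwrite("pics/topc.png",cv2.resize(a,None,fx=4,fy=4,interpolation=cv2.INTER_CUBIC))
a=cv2.imread("pics/scene0.png")[165:305,250:450]; cv2.imwrite("pics/scenec.png",cv2.resize(a,None,fx=4,fy=4,interpolation=cv2.INTER_CUBIC))
```

```text
(no output)
```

View pics/topc.png

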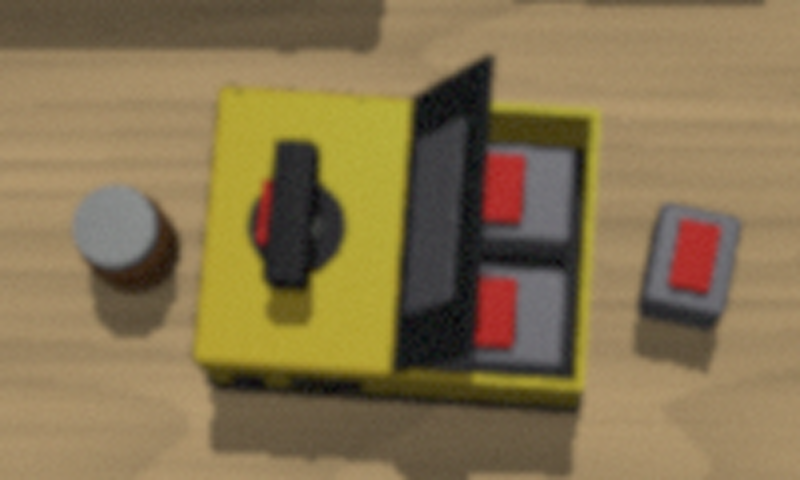

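View pics/scenec.png

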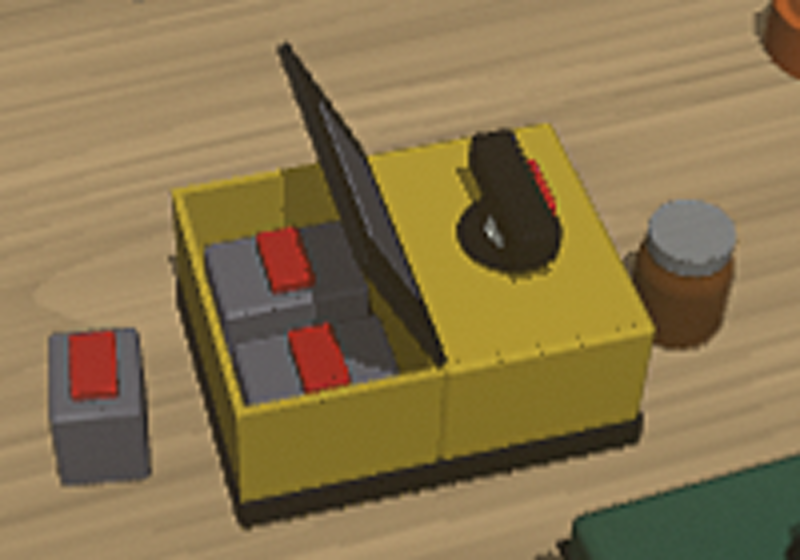

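```bash
cat > h.py <<'E'
import numpy as np, cv2
from workcell import eyes
def cam(n):
    p=eyes.camera_params(n); K=np.array([[p['fx'],0,p['cx']],[0,p['fy'],p['cy']],[0,0,1]]); R=cv2.Rodrigues(p['rvec'])[0]; t=np.array(p['tvec']).ravel()
    return K,np.array(p['dist_coeffs']),R,t,p
def ray(n,uv):
    K,d,R,t,_=cam(n); q=cv2.undistortPoints(np.array([[uv]],float),K,d).ravel(); v=R.T@np.r_[q,1]; return -R.T@t, v/np.linalg.norm(v)
def onz(n,uv,z):
    c,v=ray(n,uv); return c+v*(z-c[2])/v[2]
def tri(a,b):
    c1,v1=ray("top",a); c2,v2=ray("scene",b)
    s=np.linalg.lstsq(np.c_[v1,-v2],c2-c1,rcond=None)[0]; p,q=c1+s[0]*v1,c2+s[1]*v2
    return (p+q)/2,np.linalg.norm(p-q)
def proj(n,P):
    K,d,R,t,p=cam(n); return cv2.projectPoints(np.atleast_2d(np.array(P,float)),p['rvec'],p['tvec'],K,d)[0].reshape(-1,2)
E
python3 - <<'E'
from h import *
np.set_printoptions(precision=4,suppress=True)
T=lambda u,v:(180+u/4-.4,165+v/4-.4); S=lambda u,v:(250+u/4-.4,165+v/4-.4)
pts={'+x+y':((221,88),(652,328)),'+x-y':((600,108),(240,408)),'-x+y':((197,362),(548,125)),'-x-y':((582,380),(175,190)),
'free+x':((490,58),(350,240)),'free-x':((470,370),(285,45))}
for k,(a,b) in pts.items():
    p,e=tri(T(*a),S(*b)); print(k,p,round(e,4),onz("top",T(*a),.122),onz("scene",S(*b),.122))
# handle top corners
for a in [(275,143),(317,143),(268,285),(305,288)]: print(onz("top",T(*a),.17))
E
```

```text
+x+y [0.6764 0.1571 0.1186] 0.0001 [0.6753 0.1566 0.122 ] [0.6789 0.1553 0.122 ]
+x-y [ 0.6624 -0.1075  0.1253] 0.0022 [ 0.6631 -0.1087  0.122 ] [ 0.6601 -0.1058  0.122 ]
-x+y [0.4826 0.1679 0.1173] 0.0018 [0.4816 0.1663 0.122 ] [0.4873 0.1665 0.122 ]
-x-y [ 0.4705 -0.0955  0.1239] 0.0 [ 0.4708 -0.0955  0.122 ] [ 0.4686 -0.0951  0.122 ]
free+x [ 0.6588 -0.0343  0.2431] 0.0057 [ 0.6989 -0.0314  0.122 ] [0.5489 0.0012 0.122 ]
free-x [ 0.4633 -0.0176  0.2227] 0.0056 [ 0.4772 -0.0192  0.122 ] [0.3489 0.0191 0.122 ]
[0.6227 0.1119 0.17  ]
[0.623  0.0839 0.17  ]
[0.526  0.1138 0.17  ]
[0.5242 0.0894 0.17  ]
```

```bash
cat >> h.py <<'E'
yaw=-0.055; C=np.array([0.573,0.0305,0])
Rb=np.array([[np.cos(yaw),-np.sin(yaw),0],[np.sin(yaw),np.cos(yaw),0],[0,0,1]])
def W(x,y,z): return C+Rb@np.array([x,y,z])
def ori(s):
    x=np.array([0,0,-1.]); z=s*Rb[:,1]; return np.c_[x,np.cross(z,x),z]
def contact(th,s=.105,off=0.):
    n=.008+off
    return W(0,-.008-s*np.cos(th)+n*np.sin(th)+.0135, .1205+s*np.sin(th)+n*np.cos(th)+.017)
E
python3 - <<'E'
from h import *
from workcell import *
from workcell import status,inverse_kinematics
np.set_printoptions(precision=3,suppress=True)
print(status.read_tool_rot(),status.read_eef_pos(),status.read_wrist_force())
for s in (1,-1):
    for p in (contact(1.1,off=.03)+[0,0,.12],contact(1.1,off=.03),contact(0),W(0,.07,.157),W(0,.07,.267)):
        print(s,p,inverse_kinematics(p,ori(s)))
E
```

```text
[[-0.001  0.905  0.426]
 [ 0.001  0.426 -0.905]
 [-1.    -0.    -0.001]] [ 0.266 -0.565  0.239] [0.579 0.235 0.026]
1 [0.573 0.022 0.368] [ 0.46   0.336 -0.779  1.494  0.237  1.409  1.187]
1 [0.573 0.022 0.248] [ 0.447  0.418 -0.762  1.677  0.309  1.171  1.122]
1 [ 0.568 -0.069  0.146] [ 0.542  0.513 -0.681  1.795  0.384  0.97   1.219]
1 [0.577 0.1   0.157] [ 0.327  0.56  -0.809  1.745  0.462  1.038  0.868]
1 [0.577 0.1   0.267] [ 0.348  0.443 -0.829  1.62   0.342  1.231  0.967]
-1 [0.573 0.022 0.368] [ 0.227  0.278 -0.451  1.509  0.122  1.383 -1.858]
-1 [0.573 0.022 0.248] [ 0.182  0.346 -0.394  1.694  0.144  1.13  -1.879]
-1 [ 0.568 -0.069  0.146] [ 0.208  0.432 -0.225  1.817  0.119  0.906 -1.696]
-1 [0.577 0.1   0.157] [ 0.091  0.471 -0.463  1.761  0.249  0.968 -2.097]
-1 [0.577 0.1   0.267] [ 0.153  0.375 -0.541  1.632  0.205  1.191 -2.06 ]
```

Run:
```python
from h import *
from workcell import arm,effector,status
np.set_printoptions(precision=3,suppress=True)
t=status.read_time_s
p=status.read_eef_pos()
arm.line_to([p[0],p[1],.36],rate=.25); print(t())
effector.gripper_to(0.0,grip_force=20); print(t())
arm.goto(contact(1.1,off=.03)+[0,0,.12],ori(1)); print(t())
arm.line_to(contact(1.1,off=.03),rate=.2)
print(t(),status.read_eef_pos(),status.read_wrist_force(),status.read_gripper_width())
cv2.imwrite("pics/s1.png",eyes.camera("scene")[145:305,230:450,::-1].repeat(3,0).repeat(3,1))
cv2.imwrite("pics/t1.png",eyes.camera("top")[165:285,180:380,::-1].repeat(3,0).repeat(3,1))
```

```text
0.7333
2.075
4.4333
5.1833 [0.573 0.022 0.249] [0.408 1.33  0.173] 0.007156164451254734
```

View pics/s1.png

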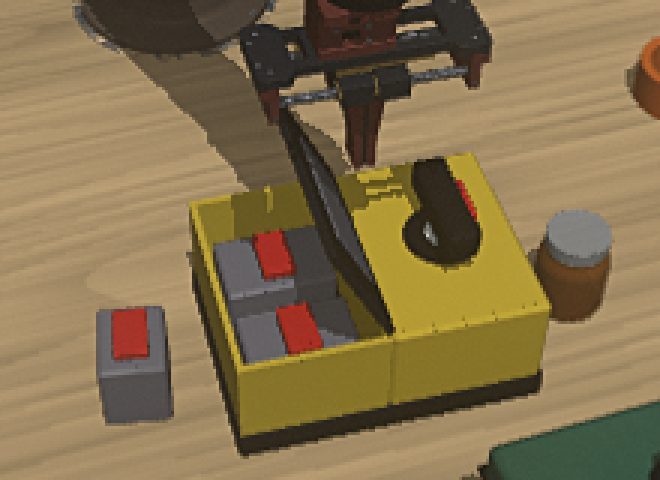

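View pics/t1.png

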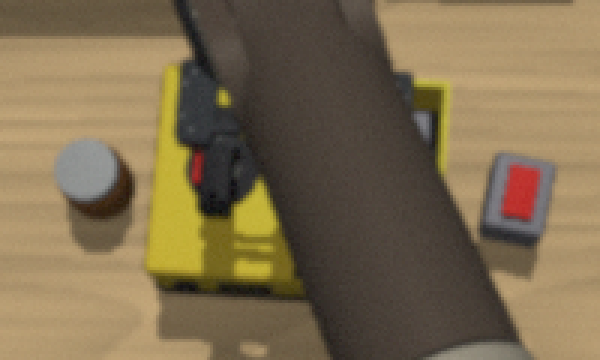

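Run:
```python
from h import *
from workcell import arm,effector,status
np.set_printoptions(precision=2,suppress=True)
t=status.read_time_s
f0=np.array(status.read_wrist_force())
arm.line_to(contact(1.1),rate=.06)
for th in (1.0,.87,.74,.61,.48,.36,.24,.14,.07,.03):
    arm.line_to(contact(th),rate=.05)
    print(th,round(t(),2),np.array(status.read_wrist_force())-f0)
```

```text
1.0 6.29 [-0.2  -0.83  1.4 ]
0.87 6.72 [-0.18 -0.57 -0.19]
0.74 7.14 [0.79 0.25 0.25]
0.61 7.57 [-0.67 -0.37  0.36]
0.48 7.99 [-0.81 -0.07  0.96]
0.36 8.39 [-0.29 -0.17  0.59]
0.24 8.79 [ 0.26 -0.56  1.11]
0.14 9.15 [-1.88 -1.13  1.06]
0.07 9.45 [-0.11 -0.47  1.21]
0.03 9.7 [ 0.21 -1.22  0.96]
```

Run:
```python
from h import *
from workcell import arm,effector,status
np.set_printoptions(precision=4,suppress=True)
print(status.read_eef_pos(),contact(.03),[status.read_wrist_force() for _ in range(3)])
cv2.imwrite("pics/s2.png",eyes.camera("scene")[145:305,230:450,::-1].repeat(3,0).repeat(3,1))
```

```text
[ 0.5674 -0.0686  0.1484] [ 0.5675 -0.0686  0.1486] [array([ 0.2338, -0.442 ,  0.4907]), array([ 0.2338, -0.442 ,  0.4907]), array([ 0.2338, -0.442 ,  0.4907])]
```

View pics/s2.png

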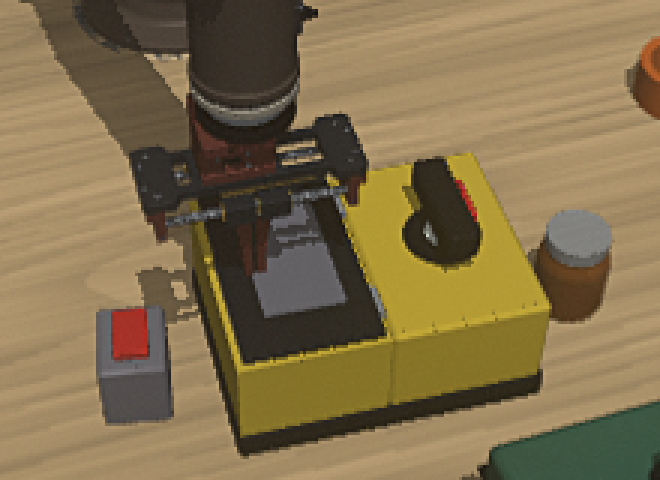

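The picture shows the cover nearly shut, with the fingertips at (255,270) on its face and the battery and jar where they were. Next I press it down in small steps until it meets its stop.

Run:
```python
from h import *
from workcell import arm,effector,status
np.set_printoptions(precision=4,suppress=True)
p=contact(0.03); z=.1484
for i in range(10):
    z-=.001
    arm.line_to([p[0],p[1],z],rate=.02)
    f=status.read_wrist_force(); e=status.read_eef_pos(); print(round(z,4),e[2],f[2],round(status.read_time_s(),2))
    if f[2]>8: break
```

```text
0.1474 0.1473962521576647 0.5438238114973136 10.0
0.1464 0.14637500001353412 -0.8908272244264932 10.25
0.1454 0.1459059684871261 5.028489888737139 10.5
0.1444 0.14575999085008753 13.435771347720829 10.75
```

Run:
```python
from h import *
from workcell import arm,effector,status
np.set_printoptions(precision=4,suppress=True)
p=contact(0.03)
arm.line_to([p[0],p[1],.28],rate=.12)
effector.gripper_to(0.7,grip_force=32); print(status.read_time_s(),status.read_wrist_force())
for n,(r0,r1,c0,c1) in dict(scene=(165,305,260,430),top=(165,285,190,370)).items():
    im=np.ascontiguousarray(eyes.camera(n)[:,:,::-1]); cv2.imwrite(f"pics/{n}3full.png",im)
    cv2.imwrite(f"pics/{n}3.png",cv2.resize(im[r0:r1,c0:c1],None,fx=4,fy=4,interpolation=cv2.INTER_CUBIC))
```

```text
13.075 [ 0.2681 -0.2656 -0.309 ]
```

View pics/scene3.png

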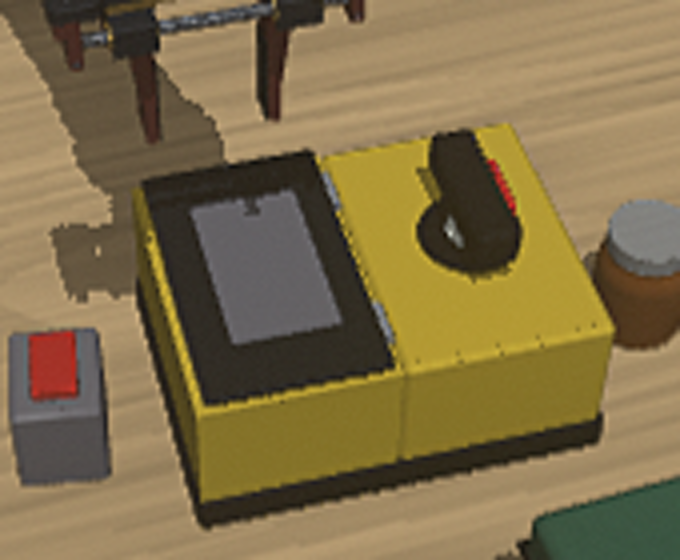

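View pics/top3.png

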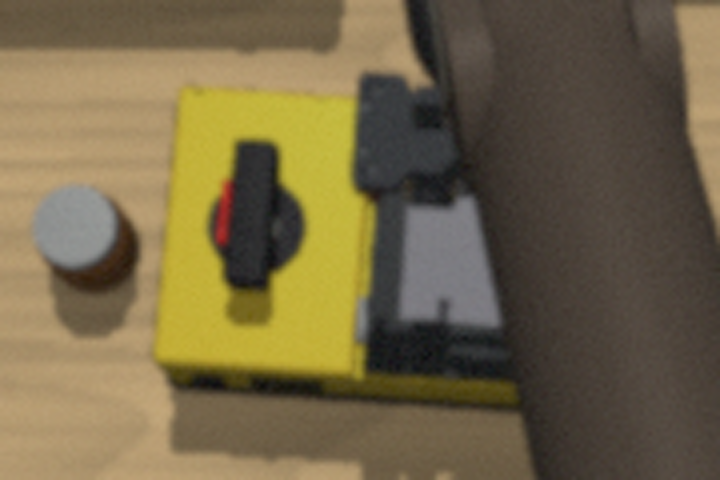

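The cover lies flat in the scene view, with a uniform dark border from (145,185) to (390,370). In the top view the handle is centred near (252,214), with the red button on its left at (224,214).

Run:
```python
from h import *
np.set_printoptions(precision=4,suppress=True)
T=lambda u,v:(190+(u+.5)/4-.5,165+(v+.5)/4-.5)
q=np.array([onz("top",T(*a),.17) for a in [(237,143),(278,145),(226,283),(267,287)]]); print(q,q.mean(0))
print("pred",W(0,.07,.17), "base frame:",Rb.T@(q.mean(0)-C))
b=[]
for n,roi in (("top",(200,240,230,260)),("scene",(195,230,360,400))):
    im=cv2.cvtColor(cv2.imread(f"pics/{n}3full.png"),cv2.COLOR_BGR2HSV)
    m=(((im[...,0]<6)|(im[...,0]>174))&(im[...,1]>150)&(im[...,2]>60)).astype(np.uint8)
    z=np.zeros_like(m); z[roi[0]:roi[1],roi[2]:roi[3]]=1; ys,xs=np.nonzero(m*z); b.append((xs.mean(),ys.mean())); print(n,len(xs),b[-1],xs.min(),xs.max(),ys.min(),ys.max())
print(tri(*b), Rb.T@(tri(*b)[0]-C), proj("top",W(0,.091,.160)),proj("scene",W(0,.091,.160)))
```

```text
[[0.6227 0.1105 0.17  ]
 [0.6215 0.0831 0.17  ]
 [0.5273 0.1151 0.17  ]
 [0.5248 0.088  0.17  ]] [0.5741 0.0992 0.17  ]
pred [0.5768 0.1004 0.17  ] base frame: [-0.0027  0.0686  0.17  ]
top 40 (np.float64(245.6), np.float64(218.9)) 244 247 211 225
scene 19 (np.float64(385.10526315789474), np.float64(210.89473684210526)) 382 388 205 217
(array([0.5747, 0.1203, 0.1593]), np.float64(0.002455658795834265)) [-0.0033  0.0897  0.1593] [[244.7647 217.4766]] [[385.5458 211.54  ]]
```

Run:
```python
from h import *
from workcell import arm,effector,status
np.set_printoptions(precision=4,suppress=True)
p=W(-.002,.0705,.154)
arm.goto(p+[0,0,.10],ori(1)); f0=np.array(status.read_wrist_force())
arm.line_to(p,rate=.08); print(status.read_time_s(),status.read_eef_pos()-p,np.array(status.read_wrist_force())-f0)
effector.gripper_to(0.0,grip_force=32); 
print(status.read_time_s(),status.read_gripper_width()*88,status.read_eef_pos()-p,np.array(status.read_wrist_force())-f0)
for n,(r0,r1,c0,c1) in dict(scene=(165,305,260,430)).items():
    im=np.ascontiguousarray(eyes.camera(n)[:,:,::-1])
    cv2.imwrite(f"pics/{n}4.png",cv2.resize(im[r0:r1,c0:c1],None,fx=4,fy=4,interpolation=cv2.INTER_CUBIC))
```

```text
15.3 [0.0003 0.0001 0.0006] [-0.4757  0.3751  0.7665]
15.8833 30.604948303889234 [ 0.     -0.0003  0.0002] [-1.3376 -0.1884  3.895 ]
```

View pics/scene4.png

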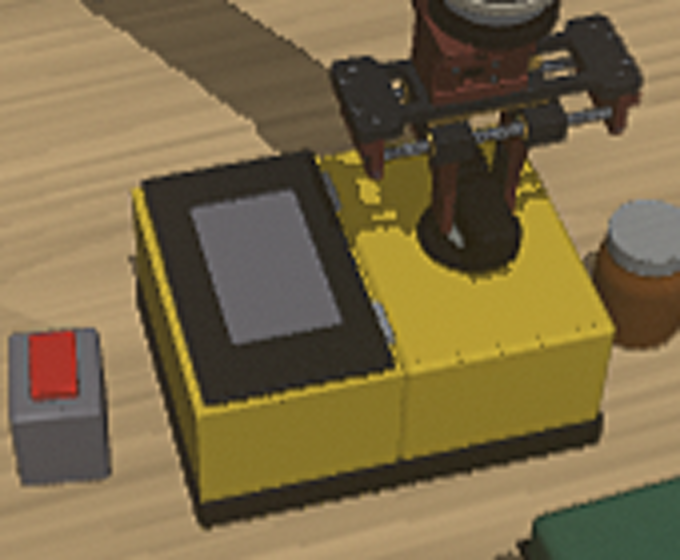

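The fingers straddle the handle at (475,200), 30.6 mm apart, so the button is fully in. Now I draw the column up in steps.

Run:
```python
from h import *
from workcell import arm,effector,status
np.set_printoptions(precision=4,suppress=True)
p=np.array(W(-.002,.0705,.154)); 
def rep(d): print(d,round(status.read_time_s(),2),(np.array(status.read_eef_pos())-p)[2],status.read_gripper_width()*88,np.array(status.read_wrist_force()))
for d in (.01,.03,.05,.07,.09,.102,.106,.108,.109,.110,.111,.112,.113,.114):
    arm.line_to(p+[0,0,d],rate=.05 if d<.1 else .02); rep(d)
    f=status.read_wrist_force()[2]
    if f<(-16 if d<.1 else -14): print("stop"); break
arm.hold(.3); rep('end')
for n in ("scene","top"):
    im=np.ascontiguousarray(eyes.camera(n)[:,:,::-1]); cv2.imwrite(f"pics/{n}5full.png",im)
    cv2.imwrite(f"pics/{n}5.png",cv2.resize(im[130:290,250:450] if n=="scene" else im[160:290,180:380],None,fx=3.5,fy=3.5,interpolation=cv2.INTER_CUBIC))
```

```text
0.01 16.28 0.010048027646426483 30.46812271087292 [ 1.7067 -0.8014 -4.1732]
0.03 16.83 0.030288692300270315 30.819052882598594 [ 1.6309 -2.1549 -4.5752]
0.05 17.38 0.05027160915077583 30.358070639494635 [ 2.5532 -2.7824 -6.4443]
0.07 17.93 0.07008966480101411 30.504674269724944 [ 1.9317 -3.6006 -4.9373]
0.09 18.48 0.08994863095833816 30.677167285123556 [ 1.7605 -4.6902 -5.0467]
0.102 19.23 0.10177589561423181 30.687659488029183 [ 1.7732 -5.1272 -4.6842]
0.106 19.58 0.10577471410063063 30.579282321929057 [ 1.8065 -5.7211 -5.6993]
0.108 19.83 0.1077879453596787 30.569404541299807 [ 1.3261 -4.6665 -4.2285]
0.109 20.08 0.1087103172567773 30.725995229783255 [ 1.433  -5.1228 -4.9465]
0.11 20.33 0.10968046221592345 31.120120790829642 [ 2.2319 -3.9596 -4.2228]
0.111 20.58 0.11026134965638204 30.73042865586985 [ 3.0267 -4.2616 -7.7438]
0.112 20.83 0.11031792950642402 30.82328977647494 [  5.5968  -2.4709 -15.0778]
stop
end 21.13 0.11030626644570588 30.522275424901324 [  5.4475  -3.4887 -14.5993]
```

View pics/scene5.png

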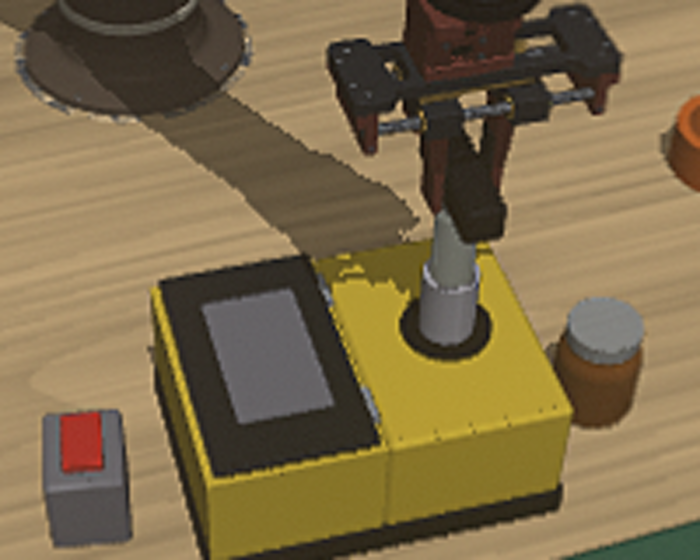

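The column stands extended, both tubes showing between (445,340) and (460,215), with the handle between the pads. The cover is flat, and the battery and jar are in place. The end stop was felt at 0.110 m.

Run:
```python
from workcell import order,status
print(order.close_job()); print(status.read_time_s(),status.read_gripper_width()*88,status.read_eef_pos(),status.read_wrist_force())
```

```text
the job is handed in; nothing more can be done
None
the job is handed in; nothing more can be done
```

I shut the cover, pinched the handle with the button in, drew the column up to its second stop, and handed the job in while still holding it there at about 21 s.

- **Cover:** I eased it down along its arc at about 0.05 m/s, with wrist forces of only 1–2 N. I then pressed it onto its stop: contact came with the fingertips at the shut height, and the press peaked at about 13 N. In the last scene picture it lies flat.
- **Button:** I squeezed the handle at 32 N before any lift. The pads read 30.6 mm apart, against 31 mm expected with the button fully in. That stayed between 30.4 and 31.1 mm all the way up.
- **Column:** It ran past the first stop with a steady downward pull of about 5 N. It stopped at 0.110 m, where the pull rose to about 15 N, which is the hard end stop.
- **Other things:** The battery and jar looked unmoved in the last scene picture. I did not compare the rest of the bench item by item, but the arm made no unexpected contact there.

No check failed. The two camera views disagreed by 2–3 mm on where the handle was, and the pinch worked within that. After handing in I could take no further readings.

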